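# Unscrew the tin's tight cap in the bench brace

## Robot

A 6-joint arm with a two-finger parallel gripper is mounted at the origin on a cart in front of the work surface, level with it; the furniture and walls round the work are solid. World frame = base frame: x ahead of the robot, y to its left, z up, the work surface at z = 0. Lengths are in m, angles in degrees, forces in N, time in s.
With the tool pointing down it reaches from about 0.4 to 0.825 m from the base axis. Payload 7 kg.
Tool frame: the origin (TCP) lies between the finger pads; the fingertips stand 19 mm ahead of it and the grasp point (between the pads) is the TCP; z points along the fingers, y is the line along which they close (so a half turn about z gives the same grasp; the last joint's range is limited). The gripper opens to 88 mm and grips with 3 to 60 N. Pads are 19 mm wide; open, the fingers measure 130 mm over their backs; the gripper's body (78 mm by 193 mm) begins 47 mm behind the grasp point.
Start: joints at [90.877, 20.546, 0.682, 0, -70.136, -16.507], TCP at [0.182, 0.65, 0.246] pointing down, gripper open.
Joint ranges: [-176.03, 176.03], [-82.01, 121.73], [-58.28, 71.71], [-173.87, 95.51], [-174.79, -0.11], [-173.66, 173.66]. Speed limits (degrees/s): [136.94, 136.94, 172.46, 180, 180, 180].

## Interface

Orientations are given as [roll, pitch, yaw] about the fixed x, y, z axes, in that order (R = Rz(yaw) Ry(pitch) Rx(roll)).
In Python, from plant import get_obs, snapshot, close_job, spot_in, spot_point gives the robot as it stands.
- The arm moves only by the tool play_rows, never from a script. Its argument "plan" is a list of rows, each a list of 6 numbers: the shift along the tool's x, y, z in cm, then the turn, a rotation vector about the tool's x, y, z in degrees. A call has 1 to 20 rows; each row shifts and turns the commanded pose from where the row before left it, along the tool's axes as they then stand; what a row does not reach is not made up. A row lasts 1/12 s, in which the tool goes at most 41.7 mm and 7.16 degrees, less where a joint would pass 70% of its speed; a pose out of reach is approached as far as the arm can. A call is refused whole if a number of a shift passes 4.17 or a number of a turn 7.16, either way. A call with a gripper value outside its range is refused whole. "grip" is the finger opening in cm, from 0 to 8.76, set as the call begins (left out, the last holds). The fingers move at their own pace and stop on an object; the grip force is fixed at half the most. Time passes only in rows, so rows that do not move let the fingers close. It gives the time, the measured TCP pose, the force, the opening and the grip force at its end, in the units of the state.
- get_obs(): the state, without advancing time (a new reading comes with each control period).
- snapshot(name): name is "scene" or "top"; returns a dict with "frame" (400x640x3 uint8, red, green, blue), "fx", "fy", "cx", "cy" (pixels), "position" and "attitude" of the camera in the world. Camera axes: x right, y down, z forward; pixel columns grow to the right and rows downward; lengths in m; the calibration is good to about 2 mm. A picture is of the moment at which its call begins. There is no depth.
- close_job(): hands the job in; it is judged then, once.
Trained networks look in the newest picture that a camera, given by its name, has taken for a name from the list of things; names that differ only in an ending like _2 or _b are one class to them, and where a whole thing is asked for, a point or a joint stands for the part that bears it (a point fixed in the world has none). Each returns a list of dicts, best first, with "score" (0 to 1); they miss things now and then, are a little off and sometimes report something else, mostly with a low value. They report only what shows in the picture. A call takes as long as a camera call. They do not tell look-alikes from the thing itself.
- spot_in(camera, thing): "position" ([x, y, z] in m, in world coordinates, good to about 4 mm: the middle of the surface that is visible of it).
- spot_point(camera, thing): "position" ([x, y, z] in m, in world coordinates, good to about 4 mm: a listed point, or the origin of a listed thing).
The state is a dict: "clock": time; "joint_pos": joint angles; "qvel": joint speeds; "tau": joint torques, N m; "tool_pos": TCP position; "orientation": TCP orientation; "force": force on the tool from outside, world axes, zero at the start; "moment": the same for the moment, N m; "opening": finger opening in m; "gripper_force": force on a finger pad.
Only numpy, scipy, OpenCV 4.12 (cv2) and the standard library are available. Lean on these libraries where they do the work, as an engineer would, in place of code of your own. Each camera call takes 0.05 s, during which the arm holds its last target. There are 200 camera calls.

## Task

Set the square tin upright in the socket of the wooden brace, so that it cannot turn. Then unscrew its tight cap anticlockwise (seen from above) until the thread lets go, lift the cap straight up without pulling the tin out of the brace, and finish still holding the cap level and centred over the neck, its lower edge one to three centimetres above the neck. Leave everything else on the bench where it stands.

Things in the scene. Friction and masses are not known exactly. Their poses are not given: they have to be found in the camera images.
- tin: square steel tin, loose, about 0.45 kg. Body 66 x 66 mm, 60 mm high, with a round neck on top that reaches to 82 mm. Origin: centre of its underside, z up, x and y square to its sides. It can be carried by its closed cap. Unbraced, it turns along with the cap.
- tin_mouth (a point): centre of the tin's mouth, 82 mm above its origin, on its axis. A sprung rubber seal here presses the cap up against three flanges round the neck with about 8 N, which makes the cap tight (up to 0.5 N m to turn).
- cap: black round ribbed screw cap, 60 mm in diameter (62 over the ribs), 20 mm high. Origin: centre of the skirt's lower edge, z up. Screwed on: origin 66 mm above the tin's origin (6 mm above the tin's shoulder), x axis along the tin's x axis. Turned anticlockwise from above relative to the tin, it lets go at about 60 degrees; a stop ends the turn at about 90. Aim for 75; it stays locked before 60.
- cap_top (a point): centre of the cap's flat top, 20 mm above its origin. On it a raised bar, 40 x 6 mm and 3 mm high, along the cap's x axis. Grip the skirt across its diameter from above, fingertips up to 17 mm below this point. The cap does not rise while it is turned; once let go, the seal pushes it up by up to 3 mm and it lifts off freely.
- brace: plywood brace screwed to the bench (fixed), 100 x 100 mm, 34 mm high, a 40 mm wide, 10 mm high screw lug at each y side out to 75 mm from the centre. Origin: centre of its underside, z up, x and y square to the socket. Socket 72 x 72 mm, open at the top, mouth bevelled to 80 mm; its walls rise 24 mm above its floor. The tin fits in any quarter turn and can still turn about 6 degrees in it.
- brace_seat (a point): centre of the socket's floor, 10 mm above the brace's origin, axes as the brace: the tin's origin lies here when it is seated
- screw_jar: round clear jar of screws with a round lid, 63 x 62 x 79 mm; bystander; origin: centre of its underside
- tape_roll: roll of insulating tape lying flat, 58 mm across, 18 mm high; bystander; origin: centre of its underside
- hole_saw: hole saw, 44 mm across, 55 mm high; bystander; origin: centre of its underside
- battery_pack: tool battery, 111 x 80 x 58 mm; bystander; origin: centre of its underside
- tape_measure: tape measure, 36 x 88 x 68 mm; bystander; origin: centre of its underside
- offcut_3: wood offcut, 32 x 85 x 32 mm; bystander; origin: centre of its underside
- bit_block: wooden block of drill bits, 45 x 150 x 134 mm; bystander; origin: centre of its underside
There are look-alikes about, which are no part of the job. Leave any green or yellow look-alike of the cap alone.

How it is judged (in metres and radians):
On the way, in this order (a step that is already met when the one before it is completed fails the run):
1. the tin stands seated and upright in the brace with its cap still screwed on (horizontal distance between tin and brace_seat below 0.008 m and z of tin in the frame of brace_seat below 0.004 m and angle between tin's own z axis and vertical below 0.06 rad and z of cap in the frame of tin below 0.069 m and angle between the x axis of cap and the x axis of tin, either way round below 0.4 rad), for 0.2 s.
2. in the brace, the cap is turned on the tin until the thread lets go (horizontal distance between tin and brace_seat below 0.008 m and z of tin in the frame of brace_seat below 0.004 m and angle between tin's own z axis and vertical below 0.06 rad and angle between the x axis of cap and the x axis of tin, either way round above 0.95 rad and z of cap in the frame of tin below 0.073 m), for 0.1 s.
At the end, for the whole second after the job is handed in: The tin is seated in the brace (within 8 mm of its centre, at most 4 mm off its floor, tilted less than 0.06 rad); the cap is held still by the fingers, free of the tin, its lower edge 2 to 40 mm above the neck's top, within 15 mm of the tin's axis, level within 0.17 rad (horizontal distance between tin and brace_seat below 0.008 m and z of tin in the frame of brace_seat below 0.004 m and angle between tin's own z axis and vertical below 0.06 rad and z of cap in the frame of tin between 0.084 and 0.122 m and horizontal distance between cap and tin below 0.015 m and angle between cap's own z axis and vertical below 0.17 rad and contact force between cap and the fingers above 1 N and contact force between cap and tin below 0.2 N and linear speed of cap below 0.02 m/s); the arm keeps its last pose, push and grip.
It fails at once if the tin is tipped by more than 0.5 rad (angle between tin's own z axis and vertical above 0.5 rad).
It fails at once if a bystander is moved by more than 25 mm (distance of any of screw_jar, tape_roll, hole_saw, battery_pack, tape_measure, offcut_3, bit_block from where it was at the start of the episode above 0.025 m).
It also fails if it takes over 43 s, if anything falls off the work surface, if the arm or the gripper's body presses on something with over 40 N, if the wrist force passes 120 N, or if a joint passes its speed limit or range.

## Working session

There is one attempt and no reset: what is moved stays moved. The work goes in short steps, Python scripts to look and compute and a tool call to move; the robot and the scene stay as the last step left them, time stands still between calls to the robot, and variables do not carry over. Pictures are saved under pics/ and viewed, at most 10 in all, crops included, and the job is handed in when it is done.

Besides the shell and the picture viewer there is one more tool, called after "Call:" as name([rows], argument=value, ...), one row to a line, values as JSON. play_rows: Moves the arm, as the interface text tells. Its arguments: {"type":"object","properties":{"plan":{"type":"array","items":{"type":"array","items":{"type":"number"}}},"grip":{"type":"number"}},"required":["plan"]}

```bash
mkdir -p pics; ls
python3 - <<'E'
from plant import *
import cv2
o=get_obs(); print(o['clock'],o['tool_pos'],o['orientation'],o['force'],o['opening'])
for c in ('scene','top'):
    s=snapshot(c); cv2.imwrite(f'pics/{c}0.png',s['frame'][:,:,::-1])
    print(c,s['fx'],s['cx'],s['cy'],s['position'],s['attitude'])
    for t in ('tin','cap','brace','screw_jar','tape_roll','hole_saw','battery_pack','tape_measure','offcut_3','bit_block'):
        print(t,[(d['score'].__round__(2),[round(float(v),3) for v in d['position']]) for d in spot_in(c,t)[:4]])
    for t in ('tin','cap_top','tin_mouth','brace_seat','brace'):
        print('pt',t,[(d['score'].__round__(2),[round(float(v),3) for v in d['position']]) for d in spot_point(c,t)[:4]])
E
```

```text
pics
0.0 [0.18176881 0.64958578 0.2446253 ] [ 1.79904485e+02 -8.69367437e-03 -1.56361850e+01] [-0.1794226  -0.09499046 -0.13803887] 0.08773474664070242
scene 486.40183670890167 314.9590095439146 195.31208369932054 [-0.02191095 -0.89007348  0.79271483] [-126.22801832   -1.33415651  -33.60681889]
tin [(0.93, [0.484, -0.156, 0.04])]
cap [(0.95, [0.495, -0.141, 0.087]), (0.82, [0.499, -0.253, 0.018]), (0.75, [0.391, -0.215, 0.016])]
brace [(0.76, [0.556, 0.192, 0.024])]
screw_jar [(0.96, [0.7, 0.105, 0.053])]
tape_roll [(0.83, [0.632, -0.024, 0.017])]
hole_saw [(0.72, [0.496, -0.012, 0.029])]
battery_pack [(0.91, [0.699, -0.152, 0.044])]
tape_measure [(0.73, [0.703, -0.301, 0.044]), (0.47, [0.576, -0.426, 0.027])]
offcut_3 []
bit_block [(0.88, [0.575, -0.428, 0.03]), (0.31, [0.631, -0.027, 0.018])]
pt tin [(0.66, [0.503, -0.136, 0.068]), (0.58, [0.5, -0.127, 0.001]), (0.48, [0.564, 0.205, 0.002])]
pt cap_top [(0.87, [0.504, -0.249, 0.019]), (0.74, [0.398, -0.207, 0.018]), (0.61, [0.502, -0.134, 0.088]), (0.36, [0.336, -0.38, 0.003])]
pt tin_mouth [(0.56, [0.502, -0.131, 0.081])]
pt brace
[... 459 characters left out ...]
117, 0.08])]
tape_roll [(0.56, [0.635, -0.015, 0.017]), (0.35, [0.715, -0.123, 0.061])]
hole_saw [(0.7, [0.508, -0.0, 0.035])]
battery_pack [(0.6, [0.713, -0.125, 0.061])]
tape_measure [(0.87, [0.706, -0.287, 0.059])]
offcut_3 [(0.79, [0.338, -0.377, 0.032]), (0.48, [0.713, -0.126, 0.06])]
bit_block [(0.8, [0.582, -0.409, 0.031]), (0.56, [0.707, -0.285, 0.059]), (0.24, [0.563, 0.203, 0.011])]
pt tin [(0.5, [0.502, -0.134, 0.0])]
pt cap_top [(0.74, [0.499, -0.137, 0.088]), (0.71, [0.508, -0.246, 0.02]), (0.66, [0.504, 0.003, 0.0]), (0.64, [0.398, -0.212, 0.021])]
pt tin_mouth [(0.49, [0.498, -0.132, 0.08])]
pt brace_seat [(0.81, [0.562, 0.208, 0.009])]
pt brace [(0.6, [0.562, 0.207, -0.002])]
```

View pics/top0.png

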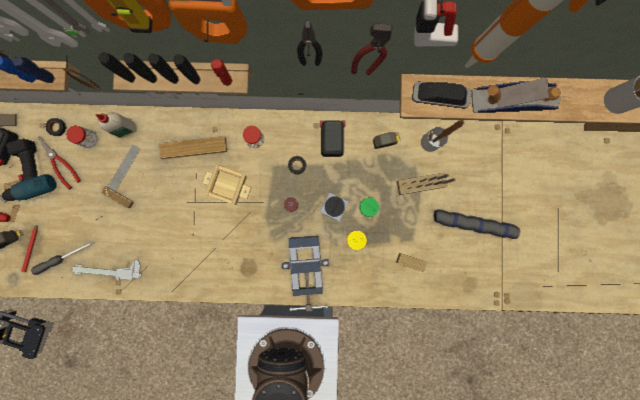

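View pics/scene0.png

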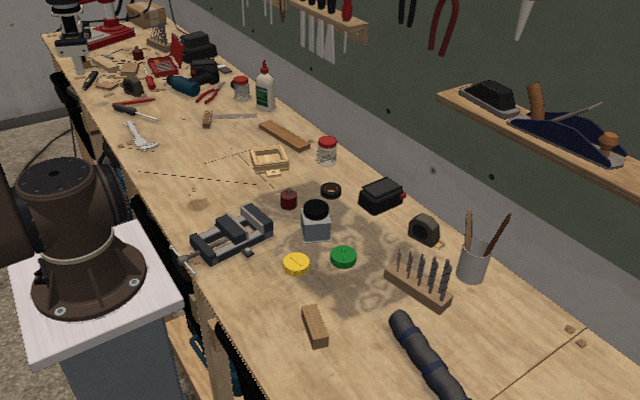

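In the top picture there are three candidates: black cap on the steel tin (335,206), green disc (369,207) and yellow disc (357,240). Only the black one on the square tin fits the description. The brace is at (228,184). I'll confirm the tin and brace in one enlarged crop.

```bash
cat > h.py <<'E'
import numpy as np, cv2
from scipy.spatial.transform import Rotation as R
from plant import *
def proj(s,P):
    Rc=R.from_euler('xyz',s['attitude'],degrees=True).as_matrix()
    p=(np.atleast_2d(P)-s['position'])@Rc
    return np.c_[s['fx']*p[:,0]/p[:,2]+s['cx'],s['fy']*p[:,1]/p[:,2]+s['cy']]
def back(s,uv,z):
    Rc=R.from_euler('xyz',s['attitude'],degrees=True).as_matrix()
    uv=np.atleast_2d(uv); d=np.c_[(uv[:,0]-s['cx'])/s['fx'],(uv[:,1]-s['cy'])/s['fy'],np.ones(len(uv))]@Rc.T
    return s['position']+d*((z-s['position'][2])/d[:,2])[:,None]
def rect(s,c,half,z,n=400,cam=None):
    "metric top-down rectified patch at height z: col->+x, row->-y"
    xs=c[0]+np.linspace(-half,half,n); ys=c[1]+np.linspace(half,-half,n)
    X,Y=np.meshgrid(xs,ys); uv=proj(s,np.c_[X.ravel(),Y.ravel(),np.full(X.size,z)]).astype(np.float32)
    return cv2.remap(s['frame'],uv[:,0].reshape(n,n),uv[:,1].reshape(n,n),cv2.INTER_CUBIC)
E
python3 - <<'E'
from h import *
t=snapshot('top'); s=snapshot('scene')
a=[rect(t,(.5,-.133),.08,.06),rect(t,(.562,.207),.08,.034)]
b=[rect(s,(.5,-.133),.08,.06),rect(s,(.562,.207),.08,.034)]
im=np.vstack([np.hstack(a),np.hstack(b)])
im=cv2.resize(im,(600,600))
for k in range(0,600,75): cv2.line(im,(k,0),(k,5),(255,0,0),1)
cv2.imwrite('pics/rect0.png',im[:,:,::-1])
E
```

```text
(no output)
```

View pics/rect0.png

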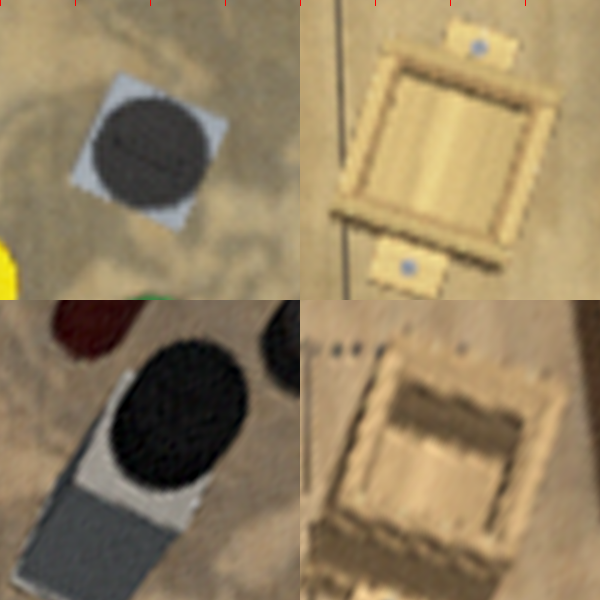

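The crop shows the black cap with its bar on the square steel tin, centre at about (151,152) in the crop. That puts the tin at (0.500,-0.134) with yaw about -24°. The brace is at about (0.562,0.208) with yaw about -18.5°, and its socket is empty. The green and yellow discs stay out of it. Next I approach.

Call:
play_rows([
  [2.64,1.49,0,0,0,0],
  [2.64,1.49,0,0,0,0],
  [2.64,1.49,0,0,0,0],
  [2.64,1.49,0,0,0,0],
  [2.64,1.49,0,0,0,0],
  [2.64,1.49,0,0,0,0],
  [2.64,1.49,0,0,0,0],
  [2.64,1.49,0,0,0,0],
  [2.64,1.49,0,0,0,0],
  [2.64,1.49,0,0,0,0],
  [2.64,1.49,0,0,0,0],
  [2.64,1.49,0,0,0,0],
  [2.64,1.49,0,0,0,0],
  [2.64,1.49,0,0,0,0],
], grip=8.76)

```text
clock: 2.87
tool_pos: [0.4825, 0.3484, 0.2458]
orientation: [-180.0, -0.0, -15.6]
force: [-0.2, 1.2, 0.3]
opening: 0.0877
gripper_force: 0.0
```

Run:
```python
from h import *
o=get_obs(); print(o['clock'],o['joint_pos'],o['tool_pos'],o['orientation'])
for c in ('top','scene'):
    s=snapshot(c)
    for z,n,cen in ((.06,'tin',(.5,-.133)),(.034,'brace',(.562,.207))):
        # best fitting square outline by gradient
        im=cv2.GaussianBlur(cv2.cvtColor(rect(s,cen,.09,z,360),cv2.COLOR_RGB2GRAY),(0,0),2).astype(float)
        gx=cv2.Sobel(im,cv2.CV_64F,1,0);gy=cv2.Sobel(im,cv2.CV_64F,0,1)
        h=.033 if n=='tin' else .05; best=[]
        u=np.linspace(-.95*h,.95*h,40)
        for yaw in range(-34,-9):
            a=np.radians(yaw)
            for dx in np.arange(-12,12.1,1):
                for dy in np.arange(-12,12.1,1):
                    sc=0
                    for k in range(4):
                        b=a+k*np.pi/2; nx,ny=np.cos(b),np.sin(b)
                        px=dx/1e3+h*nx-u*ny; py=dy/1e3+h*ny+u*nx
                        i=((px+.09)/.18*359).round().astype(int); j=((.09-py)/.18*359).round().astype(int)
                        sc+=abs((gx[j,i]*nx-gy[j,i]*ny).mean())
                    best.append((sc,yaw,cen[0]+dx/1e3,cen[1]+dy/1e3))
        best.sort(reverse=True); print(c,n,[tuple(round(float(v),3) for v in b) for b in best[:4]])
```

```text
2.8667 [ 5.46331375e+01  1.30619364e+01 -9.78112968e+00  3.30477873e-03
 -6.71289078e+01  1.97444328e+01] [0.48251377 0.34839243 0.24583023] [-1.79974650e+02 -1.23344680e-02 -1.56211488e+01]
top tin [(75.929, -23.0, 0.502, -0.141), (75.425, -23.0, 0.502, -0.142), (75.343, -25.0, 0.502, -0.141), (75.195, -22.0, 0.502, -0.142)]
top brace [(117.965, -18.0, 0.561, 0.208), (115.131, -17.0, 0.561, 0.208), (114.434, -19.0, 0.561, 0.208), (113.776, -18.0, 0.56, 0.208)]
scene tin [(137.671, -26.0, 0.502, -0.135), (136.848, -26.0, 0.503, -0.134), (136.74, -25.0, 0.502, -0.135), (136.682, -25.0, 0.503, -0.134)]
scene brace [(151.473, -18.0, 0.564, 0.21), (150.571, -18.0, 0.563, 0.209), (149.605, -18.0, 0.564, 0.209), (149.191, -19.0, 0.564, 0.21)]
```

Call:
play_rows([
  [0.92,2.87,0.56,0,0,0],
  [0.92,2.87,0.56,0,0,0],
  [0.92,2.87,0.56,0,0,0],
  [0.92,2.87,0.56,0,0,0],
  [0.92,2.87,0.56,0,0,0],
  [0.92,2.87,0.56,0,0,0],
  [0.92,2.87,0.56,0,0,0],
  [0.92,2.87,0.56,0,0,0],
  [0.92,2.87,0.56,0,0,0],
  [0.92,2.87,0.56,0,0,0],
  [0.92,2.87,0.56,0,0,0],
  [0.92,2.87,0.56,0,0,0],
  [0.92,2.87,0.56,0,0,0],
  [0.92,2.87,0.56,0,0,0],
  [0.92,2.87,0.56,0,0,0],
  [0.92,2.87,0.56,0,0,0],
  [0,0,0,0,0,0],
  [0,0,0,0,0,0],
])

```text
clock: 4.47
tool_pos: [0.4993, -0.1334, 0.1556]
orientation: [180.0, 0.0, -15.8]
force: [0.3, 0.0, 0.2]
opening: 0.0876
gripper_force: 0.0
```

Run:
```python
from h import *
o=get_obs(); print(o['tool_pos'],o['force'],o['joint_pos'][5])
s=snapshot('scene'); im=s['frame'][130:290,200:440]; cv2.imwrite('pics/hover.png',cv2.resize(im,None,fx=3,fy=3,interpolation=2)[:,:,::-1])
for t in ('cap_top','tin_mouth'): print(t,[(round(d['score'],2),np.round(d['position'],3)) for d in spot_point('scene',t)[:3]])
```

```text
[ 0.49930996 -0.13344446  0.15555707] [0.26553467 0.02708227 0.23022059] 67.39329445694617
cap_top [(0.77, array([ 0.502, -0.246,  0.016])), (0.73, array([ 0.399, -0.208,  0.018]))]
tin_mouth [(0.81, array([ 0.505, -0.138,  0.082])), (0.71, array([ 0.501, -0.136,  0.068]))]
```

View pics/hover.png

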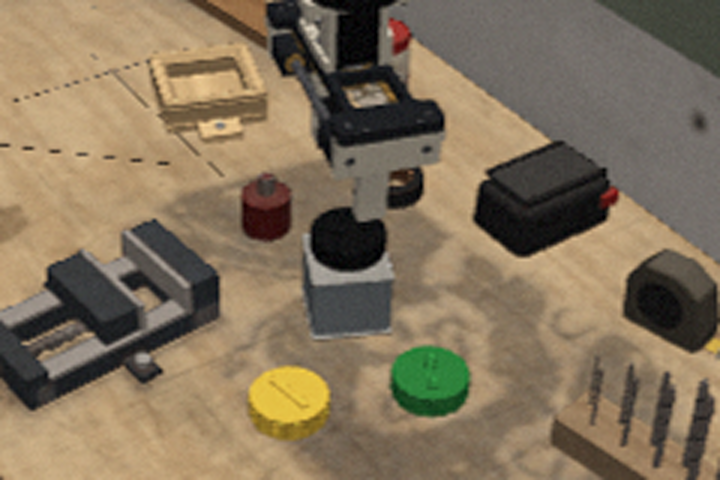

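The picture shows the gripper over the black cap (crop 345,235). The nearest bystanders, the hole saw and tape roll, are clear of the fingers. Next: descend and close.

Call:
play_rows([
  [0.2,0.05,1.31,0,0,0],
  [0,0,1.31,0,0,0],
  [0,0,1.31,0,0,0],
  [0,0,1.31,0,0,0],
  [0,0,1.31,0,0,0],
  [0,0,0,0,0,0],
  [0,0,0,0,0,0],
])

```text
clock: 5.2
tool_pos: [0.5014, -0.1325, 0.0905]
orientation: [180.0, 0.0, -15.5]
force: [-0.2, 0.1, 0.1]
opening: 0.0876
gripper_force: 0.0
```

Call:
play_rows([
  [0,0,0,0,0,0],
  [0,0,0,0,0,0],
  [0,0,0,0,0,0],
  [0,0,0,0,0,0],
  [0,0,0,0,0,0],
  [0,0,0,0,0,0],
], grip=0)

```text
clock: 5.7
tool_pos: [0.5015, -0.1337, 0.0909]
orientation: [180.0, -0.0, -15.6]
force: [-0.8, -1.9, 3.2]
opening: 0.0597
gripper_force: 30.0
```

Call:
play_rows([
  [0,0,-0.4,0,0,0],
  [0,0,-1.2,0,0,0],
  [0,0,-1.4,0,0,0],
  [0,0,-1.6,0,0,0],
  [0,0,-1.6,0,0,0],
  [0,0,-1.6,0,0,0],
  [0,0,-1.4,0,0,0],
  [0,0,-0.8,0,0,0],
  [0,0,0,0,0,0],
])

```text
clock: 6.45
tool_pos: [0.502, -0.1333, 0.1918]
orientation: [-179.9, -0.1, -15.6]
force: [-0.4, -0.1, -4.6]
opening: 0.0591
gripper_force: 30.0
```

Call:
play_rows([
  [-0.06,-0.6,0,0,0,0],
  [-0.13,-1.3,0,0,0,0],
  [-0.25,-2.57,0,0,0,0],
  [-0.25,-2.57,0,0,0,0],
  [-0.25,-2.57,0,0,0,0],
  [-0.25,-2.57,0,0,0,0],
  [-0.25,-2.57,0,0,0,0],
  [-0.25,-2.57,0,0,0,0],
  [-0.25,-2.57,0,0,0,0],
  [-0.25,-2.57,0,0,0,0],
  [-0.25,-2.57,0,0,0,0],
  [-0.25,-2.57,0,0,0,0],
  [-0.25,-2.57,0,0,0,0],
  [-0.25,-2.57,0,0,0,0],
  [-0.13,-1.3,0,0,0,-3.2],
  [-0.06,-0.6,0,0,0,-3.3],
  [0,0,0,0,0,0],
  [0,0,0,0,0,0],
])

```text
clock: 7.95
tool_pos: [0.5609, 0.2095, 0.1887]
orientation: [179.9, 0.1, -9.2]
force: [-0.4, -0.2, -4.5]
opening: 0.0594
gripper_force: 30.0
```

Run:
```python
from h import *
o=get_obs(); print(o['clock'],o['tool_pos'],o['orientation'],o['force'],o['opening'])
s=snapshot('scene'); im=s['frame'][60:220,180:400]
for t in ('tin','tin_mouth','cap_top','brace_seat'): print(t,[(round(d['score'],2),np.round(d['position'],3)) for d in spot_point('scene',t)[:3]])
# overlay expected tin bottom square and brace socket
f=cv2.resize(s['frame'],None,fx=3,fy=3,interpolation=2)
def sq(c,h,yaw,z,col):
    a=np.radians(yaw+45+90*np.arange(4)); P=np.c_[c[0]+h*2**.5*np.cos(a),c[1]+h*2**.5*np.sin(a),np.full(4,z)]
    cv2.polylines(f,[np.int32((proj(s,P)+.5)*3)],True,col,1)
p=o['tool_pos']; zb=p[2]-.0909
sq(p,.033,-18,zb,(255,0,0)); sq(p,.033,-18,zb+.06,(255,0,0)); sq((.562,.2085),.05,-18,.034,(0,255,0))
cv2.imwrite('pics/carry.png',f[180:660,540:1200,::-1])
```

```text
7.95 [0.56092789 0.20952411 0.18874761] [ 1.79892678e+02  1.30515315e-01 -9.19379996e+00] [-0.40354088 -0.23347837 -4.48979271] 0.05940985688356921
tin [(0.7, array([0.564, 0.216, 0.099]))]
tin_mouth [(0.71, array([0.559, 0.208, 0.177]))]
cap_top [(0.86, array([ 0.399, -0.207,  0.018])), (0.69, array([ 0.504, -0.247,  0.018])), (0.62, array([0.557, 0.209, 0.18 ]))]
brace_seat [(0.63, array([0.561, 0.206, 0.007]))]
```

View pics/carry.png

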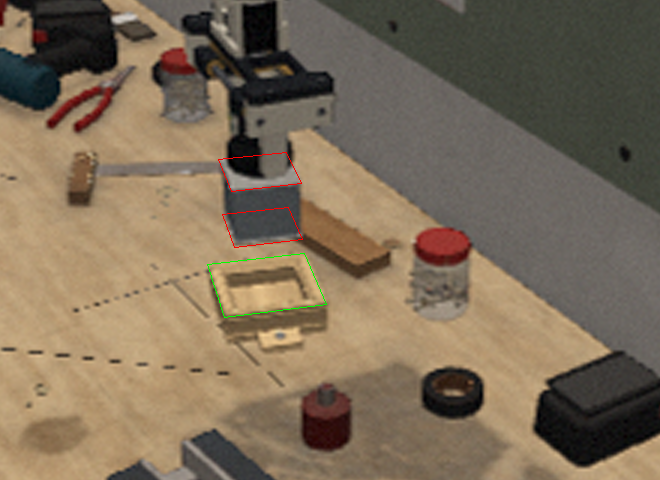

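The tin hangs level over the brace: its base at about (262,240) in the crop matches the red overlay, and the green outline lies on the brace rim (267,285). Now lower it.

Call:
play_rows([
  [0.11,0.08,0.6,0,0,0],
  [0,0,1.2,0,0,0],
  [0,0,1.2,0,0,0],
  [0,0,1.2,0,0,0],
  [0,0,1.0,0,0,0],
  [0,0,0.7,0,0,0],
  [0,0,0.5,0,0,0],
  [0,0,0.4,0,0,0],
  [0,0,0.3,0,0,0],
  [0,0,0.3,0,0,0],
  [0,0,0.3,0,0,0],
  [0,0,0,0,0,0],
])

```text
clock: 9.2
tool_pos: [0.5627, 0.2084, 0.1131]
orientation: [180.0, 0.0, -9.1]
force: [-0.7, 0.2, -4.5]
opening: 0.0596
gripper_force: 30.0
```

Call:
play_rows([
  [0,0,0.3,0,0,0],
  [0,0,0.3,0,0,0],
  [0,0,0.2,0,0,0],
  [0,0,0.2,0,0,0],
  [0,0,0.15,0,0,0],
  [0,0,0,0,0,0],
  [0,0,0,0,0,0],
])

```text
clock: 9.78
tool_pos: [0.5628, 0.2084, 0.1019]
orientation: [180.0, 0.0, -9.1]
force: [-0.6, 0.2, -4.2]
opening: 0.0594
gripper_force: 30.0
```

Call:
play_rows([
  [0,0,0.1,0,0,0],
  [0,0,0.1,0,0,0],
  [0,0,0,0,0,0],
  [0,0,0,0,0,0],
])

```text
clock: 10.12
tool_pos: [0.5632, 0.2085, 0.1009]
orientation: [-180.0, -0.1, -9.1]
force: [-2.6, -0.9, 4.7]
opening: 0.0598
gripper_force: 30.0
```

The tin is on the socket floor: TCP z fits 10 mm and the force changed sign. Hold for step 1, then turn.

Call:
play_rows([
  [0,0,0,0,0,0],
  [0,0,0,0,0,0],
  [0,0,0,0,0,0],
  [0,0,0,0,0,-4],
  [0,0,0,0,0,-4],
  [0,0,0,0,0,-4],
  [0,0,0,0,0,-4],
  [0,0,0,0,0,-4],
  [0,0,0,0,0,-4],
  [0,0,0,0,0,-4],
  [0,0,0,0,0,-4],
  [0,0,0,0,0,0],
])

```text
clock: 11.12
tool_pos: [0.5636, 0.2088, 0.1009]
orientation: [-180.0, -0.1, 23.1]
force: [-0.0, -0.6, 5.1]
opening: 0.0592
gripper_force: 30.0
```

Run:
```python
from h import *
o=get_obs(); print(o['clock'],o['tool_pos'],o['orientation'],o['force'],o['moment'],o['opening'],o['joint_pos'][5])
s=snapshot('scene'); f=cv2.resize(s['frame'][70:200,220:340],None,fx=4,fy=4,interpolation=2)
cv2.imwrite('pics/turn1.png',f[:,:,::-1])
for t in ('tin','tin_mouth'): print(t,[(round(d['score'],2),np.round(d['position'],3)) for d in spot_point('scene',t)[:2]])
```

```text
11.1167 [0.56362787 0.20879596 0.10091861] [-1.79996577e+02 -1.17874891e-01  2.30709750e+01] [-3.43871264e-03 -5.60726010e-01  5.09360539e+00] [-0.33938566  0.36220684  0.15272556] 0.05921938820159255 74.09213411562334
tin [(0.65, array([0.562, 0.216, 0.013]))]
tin_mouth [(0.94, array([0.563, 0.209, 0.088]))]
```

View pics/turn1.png

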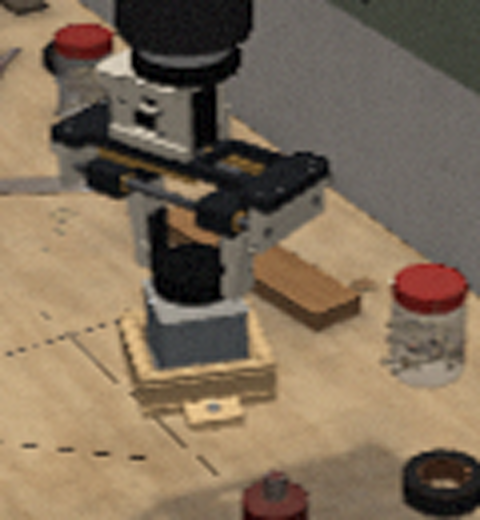

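The tin stands in the brace (190,340 in the crop), upright, with the fingers on the cap. Continue to about 80°.

Call:
play_rows([
  [0,0,0,0,0,-4],
  [0,0,0,0,0,-4],
  [0,0,0,0,0,-4],
  [0,0,0,0,0,-4],
  [0,0,0,0,0,-4],
  [0,0,0,0,0,-4],
  [0,0,0,0,0,-4],
  [0,0,0,0,0,-4],
  [0,0,0,0,0,-4],
  [0,0,0,0,0,-4],
  [0,0,0,0,0,-4],
  [0,0,0,0,0,-4],
  [0,0,0,0,0,0],
  [0,0,0,0,0,0],
  [0,0,0,0,0,0],
])

```text
clock: 12.52
tool_pos: [0.5638, 0.2086, 0.1011]
orientation: [179.9, -0.1, 70.8]
force: [-0.2, -1.8, 6.8]
opening: 0.0598
gripper_force: 30.0
```

Run:
```python
from h import *
o=get_obs(); print(o['clock'],o['tool_pos'],o['orientation'],o['force'],o['moment'],o['opening'],o['joint_pos'][5])
```

```text
12.5167 [0.56379246 0.20864049 0.10110475] [ 1.79897224e+02 -7.18598809e-02  7.07514837e+01] [-0.20842978 -1.78855642  6.80643967] [-0.62081048  0.23745219  0.1460959 ] 0.059766752451112834 121.76474929446894
```

Turned 80°. Small test lift, watching the force for the weight of the tin.

Call:
play_rows([
  [0,0,-0.2,0,0,0],
  [0,0,-0.2,0,0,0],
  [0,0,-0.2,0,0,0],
  [0,0,0,0,0,0],
  [0,0,0,0,0,0],
])

```text
clock: 12.93
tool_pos: [0.5632, 0.2085, 0.106]
orientation: [180.0, -0.0, 70.8]
force: [2.4, -1.0, 0.4]
opening: 0.0597
gripper_force: 30.0
```

Force is about 0 rather than -4.5 N, so the cap is free and the tin stays put. Lift to a total of about 36 mm.

Call:
play_rows([
  [0,0,-0.25,0,0,0],
  [0,0,-0.25,0,0,0],
  [0,0,-0.3,0,0,0],
  [0,0,-0.4,0,0,0],
  [0,0,-0.4,0,0,0],
  [0,0,-0.4,0,0,0],
  [0,0,-0.4,0,0,0],
  [0,0,-0.4,0,0,0],
  [0,0,-0.2,0,0,0],
  [0,0,0,0,0,0],
  [0,0,0,0,0,0],
  [0,0,0,0,0,0],
])

```text
clock: 13.93
tool_pos: [0.5627, 0.2084, 0.1358]
orientation: [-180.0, 0.0, 70.9]
force: [0.3, 0.1, -0.5]
opening: 0.0593
gripper_force: 30.0
```

Run:
```python
from h import *
o=get_obs(); print(o['clock'],o['tool_pos'],o['orientation'],o['force'],o['opening'])
s=snapshot('scene'); f=cv2.resize(s['frame'][70:200,220:340],None,fx=4,fy=4,interpolation=2)
cv2.imwrite('pics/end.png',f[:,:,::-1])
for t in ('tin','tin_mouth','cap','cap_top','brace_seat'): print(t,[(round(d['score'],2),np.round(d['position'],3)) for d in spot_point('scene',t)[:4]])
```

```text
13.9333 [0.56272588 0.20837055 0.1357861 ] [-1.79988611e+02  6.85004778e-03  7.08656452e+01] [ 0.29304274  0.06673625 -0.52665302] 0.059305716910434354
tin [(0.59, array([0.563, 0.214, 0.01 ])), (0.59, array([0.564, 0.208, 0.002])), (0.51, array([ 0.715, -0.126,  0.003]))]
tin_mouth [(0.91, array([0.564, 0.206, 0.091])), (0.75, array([0.564, 0.214, 0.013])), (0.31, array([ 0.505, -0.   , -0.002]))]
cap [(0.87, array([ 0.398, -0.205, -0.004])), (0.8, array([0.564, 0.209, 0.112])), (0.62, array([0.565, 0.212, 0.012])), (0.57, array([ 0.503, -0.244,  0.003]))]
cap_top [(0.75, array([ 0.504, -0.248,  0.016])), (0.58, array([ 0.4  , -0.208,  0.018])), (0.49, array([0.56 , 0.207, 0.129]))]
brace_seat [(0.58, array([0.559, 0.207, 0.008]))]
```

View pics/end.png

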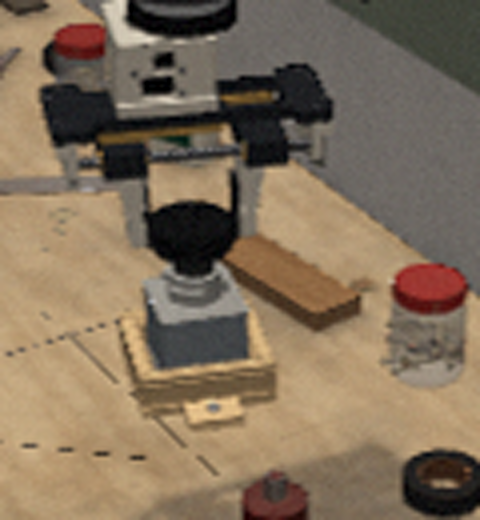

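The picture shows the cap level in the fingers (190,230), above the bare neck (195,285), with the tin still seated in the brace. The cap's lower edge is about 19 mm above the neck. I'm handing in.

```bash
python3 -c "from plant import *; print(close_job())"
```

```text
the job is handed in; nothing more can be done
None
```

The job is handed in at about 14 s: the tin is seated in the brace, and the unscrewed cap is held level and centred about 19 mm above the neck; no bystander was touched, as far as the pictures and forces showed.

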